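Bond the seam of a gel cassette with a curing pen

ROBOT

A 6-joint arm with a two-finger parallel gripper is mounted at the origin on the work surface. World frame = base frame: x ahead of the robot, y to its left, z up, the work surface at z = 0. Lengths are in mm, angles in rad, forces in N, time in s.
With the tool pointing down it reaches from about 275 to 750 mm from the base axis. Payload 10.2 kg.
Tool frame: the origin (TCP) lies midway between the tips of the shut fingers; the grasp point (between the pads) lies 19 mm behind it; x points along the fingers, y is the direction in which the jaws open and shut, and the axes are right-handed (so a half turn about x gives the same grasp; the last joint's range is limited). The gripper opens to 88 mm and grips with 3 to 60 N. Pads are 18 mm wide; open, the fingers measure 123 mm over their backs; the gripper's body (75 mm by 187 mm) begins 45 mm behind the grasp point.
Start: joints at [-1.486, 0.313, 1.498, -0, 1.331, -0.223], TCP at [159.043, -500.337, 238.72] pointing down, gripper open.
Joint ranges: [-2.94, 2.94], [-0.97, 2.17], [0.19, 2.56], [-1.23, 4.37], [0.02, 3.11], [-2.88, 2.88]. Speed limits (rad/s): [2.39, 2.39, 3.01, 3.14, 3.14, 3.14].

INTERFACE

Orientations are given as a unit quaternion [w, x, y, z].
In Python, from station import bot gives the robot as it stands.
- The arm moves only by the tool play_rows, never from a script. Its argument "commands" is a list of rows, each a list of 3 entries, a list of its own where there are three numbers: the shift along the tool's x, y, z in m, then the turn about the tool's x in rad, then the opening, from 0 (shut) to 1 (fully open). A call has 1 to 8 rows; each row shifts and turns the commanded pose from where the row before left it, along the tool's axes as they then stand; what a row does not reach is not made up. A row lasts 1/8 s, in which the tool goes at most 62.5 mm and 10.7 degrees, less where a joint would pass 70% of its speed; a pose out of reach is approached as far as the arm can. A call with a gripper value outside its range is refused whole. The fingers move at their own pace and stop on an object; "newtons" is the grip in N (left out, the last holds). Time passes only in rows, so rows that do not move let the fingers close. It gives the time, the measured TCP pose, the force and the opening at its end, in the units of the state.
- bot.read_state(): the state, without advancing time (a new reading comes with each control period).
- bot.camera(name): name is "scene" or "top" or "wrist"; returns a dict with "frame" (384x512x3 uint8, red, green, blue), "range_z" (384x512 float32, mm along the optical axis (not along the pixel's ray), 0 where there is no reading), "mtx" (3x3 intrinsics, pixels), "rvec" (rotation vector, rad) and "tvec" (3), from world to camera coordinates, as OpenCV has them. Camera axes: x right, y down, z forward; pixel columns grow to the right and rows downward; lengths in mm; the calibration is good to about 2 mm. A picture is of the moment at which its call begins.
- bot.finish_job(): hands the job in, once; it reports no verdict.
Trained networks look in a picture, given as the dict that the camera call returned (one of the last four; its "shot" number tells which), for a name from the list of things; names that differ only in an ending like _2 or _b are one class to them, and where a whole thing is asked for, a point or a joint stands for the part that bears it (a point fixed in the world has none). Each returns a list of dicts, best first, with "conf" (0 to 1); they miss things now and then, are a little off and sometimes report something else, mostly with a low value. They report only what shows in the picture. A call takes as long as a camera call. They do not tell look-alikes from the thing itself.
- bot.look_for(picture, label): "xy" ([column, row] in pixels, amid what is visible of it).
The state is a dict: "clock": time; "q": joint angles; "joint_vel": joint speeds; "effort": joint torques, N m; "position": TCP position; "tool_rot": TCP orientation; "wrist_force": force on the tool from outside, world axes, zero at the start; "wrist_torque": the same for the moment, N m; "width": opening from 0.0 (shut) to 1.0 (fully open).
Only numpy, scipy, OpenCV 4.12 (cv2) and the standard library are available. Lean on these libraries where they do the work, as an engineer would, in place of code of your own. Each camera call takes 0.05 s, during which the arm holds its last target. There are 200 camera calls.

TASK

Lower the flat cassette into the pocket of the aluminium nest so that it lies flat and square on the pocket floor, without dropping it. Then take the curing pen from its forked stand and, keeping its tip down in the groove around the cassette's cover, guide it slowly and steadily (a few centimetres a second, no hard pressing) from the corner beside the steel post along the long side, round the next corner and along the short side to the corner diagonally opposite the post. Finally hang the pen back upright in its fork by its collar, leaving the cassette seated and the other things on the bench where they are.

Things in the scene. Friction and masses are not known exactly. Their poses are not given: they have to be found in the camera images.
- cassette: Flat loose plastic cassette on the bench, 0.3 kg. Origin: centre of underside, long side along y. White flange 100 (x) x 150 (y) x 10 mm; on it a grey cover 72 x 122 mm, top at z 18 mm, leaving a 14 mm ledge all round; on that a central grip rib 20 (x) x 60 (y) mm, z 18 to 48 mm. The same after a half turn; seats either way round.
- nest: Fixed aluminium nest, 144 (x) x 194 (y) mm. Origin: centre of underside. Pocket 104 x 154 mm, floor at z 8 mm; walls upright to z 18, then flaring out by 8 mm to a rim at z 28. Steel post, 16 mm wide, top z 48, at corner (-62, +87). Cassette seated: the groove between its cover and the wall has its floor at z 18 mm, is 16 mm wide, centreline x = +-43, y = +-68 mm.
- seam_start (a point): Start of the seam pass: groove centreline at the corner beside the steel post, nest (-43, +68, 18) mm, on the groove floor
- seam_corner (a point): Corner where the pass turns from the long side to the short side, nest (-43, -68, 18) mm, on the groove floor
- seam_end (a point): End of the seam pass, corner diagonally across from the post, nest (+43, -68, 18) mm, on the groove floor
- pen: Curing pen (stylus), loose, 0.18 kg, 152 mm long, hanging tip down in the fork. Origin: centre of its collar's underside; z up along the pen. Square collar 44 x 44 mm, z 0 to 8; above it a square grip 24 x 24 mm, z 8 to 62; below it a square shank 16 x 16 mm to z -50, then a round steel nose tapering to a 6 mm tip at z -90 mm.
- pen_tip (a point): Tip of the pen, pen (0, 0, -90) mm
- stand: Fixed white pen stand with a steel two-pronged fork. Origin: on the bench directly below the hanging place. Fork top at z 115 mm; prongs along x from -40 mm (open mouth, toward -x) to the post at +22 mm; slot 24 mm wide, centred on y 0; each prong 16 mm wide, 10 thick. Base plate 120 x 110 x 12 mm, x -35 to +85.
- hang (a point): Hanging place of the pen: between the prongs at the height of the fork's top, stand (0, 0, 115) mm; the pen's origin is here when it hangs
- reagent: Bystander, loose: blue-capped glass bottle, 64 mm across, 120 mm tall; origin: centre of underside
- tub: Bystander, loose: white lidded tub, 72 mm across, 85 mm tall; origin: centre of underside
- tipbox_a: Bystander, loose: tip box with clear lid, 85 x 120 x 73 mm, blue base; origin: centre of underside
- tipbox_b: Bystander, loose: tip box with clear lid, 85 x 120 x 73 mm, orange base; origin: centre of underside
- tuberack: Bystander, loose: flat tube rack, 70 x 150 x 26 mm, at the back; origin: centre of underside
- timer: Bystander, loose: small white timer, 50 x 65 x 18 mm, near the robot; origin: centre of underside
- coolblock: Bystander, loose: aluminium cooling block, 60 x 80 x 35 mm, near the robot; origin: centre of underside
Things that resemble listed ones, but are neither listed nor needed, are in the scene too. What is shaped like the pen but turquoise is not meant.

How it is judged:
By the outcome, as a careful person would: the job done as asked, in the order asked, and still so for the second after the job is handed in, with the robot touching nothing.
It also fails if it takes over 72 s, if anything falls off the work surface, if the arm or the gripper's body presses on something with over 40 N, if the wrist force passes 120 N, or if a joint passes its speed limit or range.

## Working session

There is one attempt and no reset: what is moved stays moved. The work goes in short steps, Python scripts to look and compute and a tool call to move; the robot and the scene stay as the last step left them, time stands still between calls to the robot, and variables do not carry over. Pictures are saved under pics/ and viewed, about 8 in all and at most 12, crops included, and the job is handed in when it is done.

Besides the shell and the picture viewer there is one more tool, called as name([rows], argument=value, ...), one row to a line, values as JSON. play_rows: Moves the arm, as the interface text tells. Its arguments: {"type":"object","properties":{"commands":{"type":"array"},"newtons":{"type":"number"}},"required":["commands"]}

```bash
ls; mkdir -p pics; cat > h.py <<'E'
import numpy as np, cv2
from station import bot
def save(p,n): cv2.imwrite(f'pics/{n}.png',p['frame'][:,:,::-1])
def cloud(p):
    z=p['range_z'].astype(float); K=np.array(p['mtx']); h,w=z.shape
    u,v=np.meshgrid(np.arange(w),np.arange(h))
    P=np.stack([(u-K[0,2])/K[0,0]*z,(v-K[1,2])/K[1,1]*z,z],-1)
    R=cv2.Rodrigues(np.array(p['rvec'],float))[0]
    W=(P-np.array(p['tvec'],float).ravel())@R
    W[z==0]=np.nan
    return W
E
python3 - <<'E'
from h import *
s=bot.read_state(); print(s)
for n in('scene','top'):
    p=bot.camera(n); save(p,n+'0'); np.save(n+'0.npy',cloud(p)); W=cloud(p)
    for l in('cassette','nest','pen','stand','reagent','tub','tipbox_a','tuberack','timer','coolblock'):
        for d in bot.look_for(p,l)[:3]:
            x,y=[int(round(c)) for c in d['xy']]; print(n,l,round(d['conf'],2),x,y,np.round(W[y,x]))
E
```

```text
pics
{'clock': 0.0, 'q': array([-1.48640244e+00,  3.13450440e-01,  1.49842408e+00,  1.98724105e-05,
        1.33099256e+00, -2.23383246e-01]), 'joint_vel': array([-0.00014783,  0.00131016,  0.00101821,  0.00025168, -0.00044762,
        0.00154575]), 'effort': array([-1.21156208e-03, -4.02213728e+01, -2.52268982e+01,  6.93779625e-02,
        3.52709193e-02, -9.05254274e-05]), 'position': array([ 159.02473804, -500.08429064,  238.16573836]), 'tool_rot': array([ 0.10793598,  0.69878876,  0.10883401, -0.69871257]), 'wrist_force': array([0.46096048, 0.64571895, 1.56709216]), 'wrist_torque': array([ 0.030454  , -0.0068113 ,  0.01092602]), 'width': 0.997209933724172}
scene cassette 0.93 212 168 [ 512. -275.   15.]
scene nest 0.98 250 218 [591.   9.   9.]
scene pen 0.7 386 203 [334. 324. 112.]
scene pen 0.6 369 213 [450. 333. 155.]
scene stand 0.92 358 247 [495. 346.  63.]
scene reagent 0.56 175 192 [ 717. -212.   62.]
scene tub 0.81 288 275 [715. 280.  78.]
scene tipbox_a 0.9 181 130 [ 487. -485.   75.]
scene tipbox_a 0.72 424 283 [486. 537.  73.]
scene tuberack 0.87 197 254 [813.  19.  25.
[... 223 characters left out ...]
p cassette 0.63 332 204 [ 499. -275.   52.]
top cassette 0.39 173 216 [467. 303.  69.]
top cassette 0.17 234 247 [349.  87.  33.]
top nest 0.62 258 178 [605.  -7.   3.]
top nest 0.44 172 216 [467. 298. 111.]
top pen 0.72 165 260 [317. 315. 152.]
top pen 0.43 162 228 [426. 319. 178.]
top stand 0.97 176 216 [468. 302.  21.]
top stand 0.26 116 221 [453. 510.  70.]
top reagent 0.87 321 151 [ 684. -230.  120.]
top tub 0.56 190 154 [690. 238.  80.]
top tub 0.36 254 176 [613.   8.   2.]
top tipbox_a 0.72 405 213 [ 461. -532.   73.]
top tipbox_a 0.69 115 224 [443. 513.  70.]
top tuberack 0.82 253 126 [800.   8.  25.]
top timer 0.81 284 245 [352. -98.  19.]
top coolblock 0.66 234 247 [349.  87.  33.]
```

```bash
python3 - <<'E'
import cv2,numpy as np
t=cv2.imread('pics/top0.png')
a=cv2.resize(t[100:290,130:370],None,fx=3.3,fy=3.15,interpolation=cv2.INTER_CUBIC); cv2.imwrite('pics/topc.png',a)
E
```

```text
(no output)
```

View pics/topc.png

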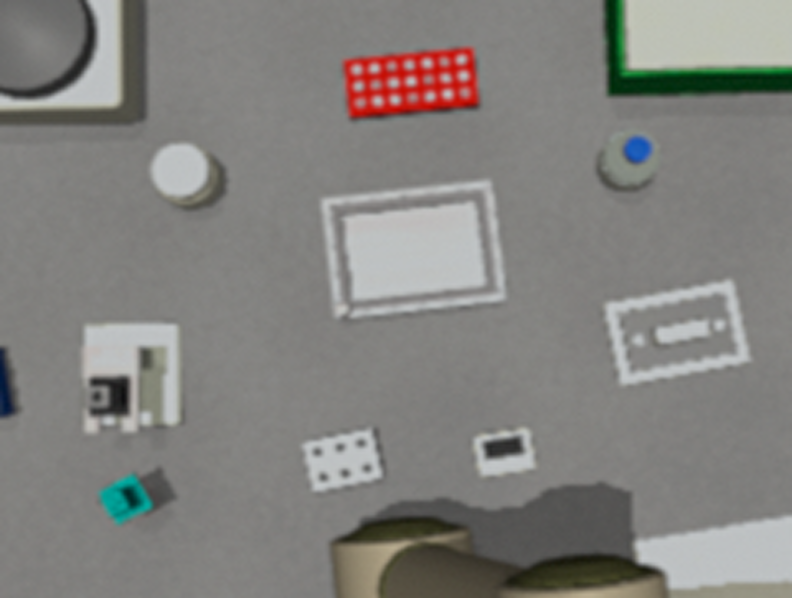

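View pics/scene0.png

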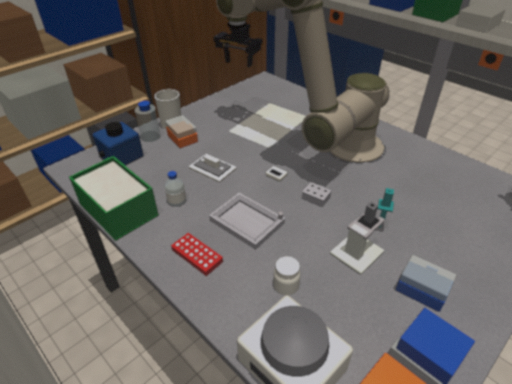

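The top view shows the nest in the centre, with its post at lower left (crop 345,310). The cassette is at right (crop 677,333), and the black pen in its fork is at left (crop 107,395) with the turquoise decoy below it. The scene view agrees.

```bash
cat >> h.py <<'E'
from scipy.spatial.transform import Rotation as Ro
def tool(s=None):
    s=s or bot.read_state(); q=s['tool_rot']; return np.array(s['position']),Ro.from_quat([q[1],q[2],q[3],q[0]]).as_matrix(),s
def rect(W,c,r,zl,zh):
    m=(np.hypot(W[...,0]-c[0],W[...,1]-c[1])<r)&(W[...,2]>zl)&(W[...,2]<zh)
    P=W[m][:,:2].astype(np.float32)
    return len(P),cv2.minAreaRect(P)
def go(x,y,z,yaw):
    """shift in tool axes (m) from the measured pose and turn about tool x to have jaw axis (tool y) at world yaw"""
    p,R,s=tool(); d=R.T@(np.array([x,y,z])-p)/1000
    cur=np.arctan2(R[1,1],R[0,1]); t=-(yaw-cur); t=(t+np.pi/2)%np.pi-np.pi/2
    print('shift',np.round(d,4),'turn',round(t,4),'q6',round(s['q'][5],3),'pos',np.round(p,1),'jawyaw',round(np.degrees(cur),2))
E
python3 - <<'E'
from h import *
p,R,s=tool(); print(np.round(R,3))
W=np.load('top0.npy')
print('cass',rect(W,(499,-275),110,5,30)); print('rib',rect(W,(499,-275),60,35,60))
print('nest',rect(W,(603,-2),145,18,40)); print('post',rect(W,(603,-2),145,40,60))
m=(abs(W[...,0]-430)<120)&(abs(W[...,1]-320)<100)
print('standbase',rect(W,(470,310),110,6,20));print('fork',rect(W,(430,315),90,105,120)); print('pentop',rect(W,(430,315),70,150,200))
print('pz',np.round([np.nanmean(W[(np.hypot(W[...,0]-430,W[...,1]-315)<70)&(W[...,2]>165)],0)]))
go(499,-275,200,0.15)
E
```

```text
[[ 0.     0.303 -0.953]
 [ 0.    -0.953 -0.303]
 [-1.     0.    -0.   ]]
cass (1127, ((501.4289245605469, -277.76348876953125), (209.81427001953125, 208.50555419921875), 40.4339485168457))
rib (93, ((495.6022644042969, -292.36688232421875), (19.369861602783203, 60.077667236328125), 10.115645408630371))
nest (789, ((599.6862182617188, 3.5314178466796875), (144.4461212158203, 194.35379028320312), 5.5188822746276855))
post (15, ((529.1226196289062, 84.58615112304688), (11.096935272216797, 14.41004467010498), 85.03986358642578))
standbase (565, ((476.24658203125, 311.1951904296875), (200.37611389160156, 200.59408569335938), 17.247779846191406))
fork (259, ((442.15234375, 326.8992004394531), (94.9347152709961, 60.711971282958984), 1.11240553855896))
pentop (62, ((432.8037109375, 327.9259338378906), (25.389137268066406, 20.63031768798828), 88.81204223632812))
pz [[433. 327. 177.]]
shift [ 0.0387 -0.1118 -0.3922] turn -1.413 q6 -0.223 pos [ 159.  -500.3  238.7] jawyaw -72.37
```

```bash
cat >> h.py <<'E'
import json
def plan(x,y,z,yawdeg,n,op,flip=0):
    p,R,s=tool(); T=np.array([x,y,z],float)
    cur=np.arctan2(R[1,1],R[0,1]); t=-(np.radians(yawdeg)-cur); t=(t+np.pi/2)%np.pi-np.pi/2
    if flip: t-=np.sign(t)*np.pi
    rows=[]; C=p.copy(); tt=round(t/n,3); 
    for i in range(n):
        w=p+(T-p)*(i+1)/n; d=np.round(R.T@(w-C)/1000,4 if np.abs(T-p).max()<20 else 3)
        rows.append([[float(v)+0. for v in d],tt,op]); C=C+R@d*1000
        R=R@Ro.from_rotvec([tt,0,0]).as_matrix()
    print('pos',np.round(p,1),'jaw',round(np.degrees(cur),2),'turn',round(t,3),'q6',round(s['q'][5],3),'F',np.round(s['wrist_force'],1),'w',round(s['width'],3),'t',s['clock'])
    print(json.dumps(rows))
E
python3 - <<'E'
from h import *
plan(496,-292,190,10.1,8,1)
E
```

```text
pos [ 159.  -500.3  238.7] jaw -72.37 turn -1.439 q6 -0.223 F [-0.1 -0.5 -0.2] w 1.0 t 1.1
[[[0.006, -0.012, -0.048], -0.18, 1], [[0.006, -0.003, -0.049], -0.18, 1], [[0.006, 0.005, -0.05], -0.18, 1], [[0.006, 0.015, -0.047], -0.18, 1], [[0.006, 0.022, -0.044], -0.18, 1], [[0.007, 0.03, -0.039], -0.18, 1], [[0.006, 0.037, -0.034], -0.18, 1], [[0.006, 0.042, -0.026], -0.18, 1]]
```

play_rows([
  [[0.006, -0.012, -0.048], -0.18, 1],
  [[0.006, -0.003, -0.049], -0.18, 1],
  [[0.006, 0.005, -0.05], -0.18, 1],
  [[0.006, 0.015, -0.047], -0.18, 1],
  [[0.006, 0.022, -0.044], -0.18, 1],
  [[0.007, 0.03, -0.039], -0.18, 1],
  [[0.006, 0.037, -0.034], -0.18, 1],
  [[0.006, 0.042, -0.026], -0.18, 1],
])

```text
clock: 2.1
position: [497.2, -290.7, 189.6]
tool_rot: [0.544, 0.452, 0.544, -0.452]
wrist_force: [-0.4, -0.3, 0.9]
width: 1.004
```

```bash
python3 - <<'E'
from h import *
p=bot.camera('wrist'); save(p,'w1'); W=cloud(p); np.save('w1.npy',W)
print('rib',rect(W,(496,-292),60,38,60)); print('cover',rect(W,(496,-292),110,14,24)); print('fl',rect(W,(496,-292),110,6,60))
plan(496,-292,110,10.1,4,1)
E
```

```text
rib (1242, ((500.298095703125, -289.4553527832031), (19.281431198120117, 59.315956115722656), 10.052607536315918))
cover (6405, ((500.11419677734375, -290.1123046875), (72.16471099853516, 122.2175064086914), 9.8652925491333))
fl (12563, ((500.09674072265625, -290.1997375488281), (100.09208679199219, 150.2456512451172), 9.85497760772705))
pos [ 500.5 -287.3  188.6] jaw 11.11 turn 0.018 q6 -0.919 F [ 2.   3.8 -1.3] w 0.999 t 2.15
[[[0.02, -0.001, 0.001], 0.004, 1], [[0.019, -0.002, 0.001], 0.004, 1], [[0.02, -0.001, 0.001], 0.004, 1], [[0.02, -0.001, 0.001], 0.004, 1]]
```

View pics/w1.png

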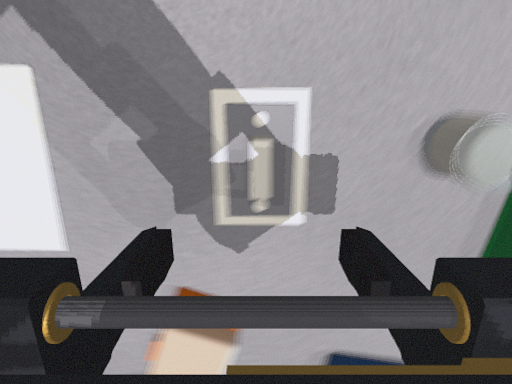

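The cassette sits in the wrist view with its rib at (260,170), and the look was taken while the arm was still settling. I'll measure again at rest.

```bash
python3 - <<'E'
from h import *
for i in range(2): p=bot.camera('wrist')
W=cloud(p)
print('rib',rect(W,(496,-292),60,38,60)); print('fl',rect(W,(496,-292),110,6,60))
print('near',np.round(tool()[0],1))
plan(496,-292,30,10.0,4,1)
E
```

```text
rib (1272, ((500.1497497558594, -289.5609436035156), (19.84808921813965, 59.46693801879883), 9.998297691345215))
fl (12564, ((500.0845947265625, -290.0259094238281), (100.32361602783203, 149.86915588378906), 9.901725769042969))
near [ 496.9 -290.4  189.1]
pos [ 496.9 -290.4  189.1] jaw 10.31 turn 0.005 q6 -0.912 F [-0.4 -0.  -0. ] w 1.003 t 2.25
[[[0.04, 0.0, 0.0], 0.001, 1], [[0.04, -0.001, 0.001], 0.001, 1], [[0.039, 0.0, 0.0], 0.001, 1], [[0.04, 0.0, 0.001], 0.001, 1]]
```

play_rows([
  [[0.04, 0, -0.001], 0, 1],
  [[0.04, 0, 0], 0, 1],
  [[0.04, 0, 0], 0, 1],
  [[0.03, 0, 0], 0, 1],
  [[0.015, 0, 0], 0.005, 1],
  [[0, 0, 0], 0, 1],
])

```text
clock: 3.0
position: [495.2, -291.1, 24.6]
tool_rot: [0.541, 0.456, 0.541, -0.456]
wrist_force: [-1.0, -0.1, -0.3]
width: 0.997
```

play_rows([
  [[0, 0, 0], 0, 0.1],
  [[0, 0, 0], 0, 0.1],
  [[0, 0, 0], 0, 0.1],
  [[0, 0, 0], 0, 0.1],
  [[0, 0, 0], 0, 0.1],
  [[0, 0, 0], 0, 0.1],
], newtons=30)

```text
clock: 3.75
position: [495.7, -290.7, 24.7]
tool_rot: [0.541, 0.455, 0.541, -0.455]
wrist_force: [-0.2, -0.1, 0.3]
width: 0.34
```

play_rows([
  [[0, 0, 0], 0, 0.1],
  [[0, 0, 0], 0, 0.1],
  [[0, 0, 0], 0, 0.1],
  [[0, 0, 0], 0, 0.1],
])

```text
clock: 4.25
position: [495.8, -290.8, 24.8]
tool_rot: [0.541, 0.455, 0.541, -0.455]
wrist_force: [2.1, -0.1, -0.8]
width: 0.222
```

play_rows([
  [[-0.02, 0, 0], 0, 0.1],
  [[-0.03, 0, 0], 0, 0.1],
  [[-0.03, 0, 0], 0, 0.1],
  [[-0.02, 0, 0], 0, 0.1],
  [[0, 0, 0], 0, 0.1],
])

```text
clock: 4.88
position: [495.8, -291.0, 125.4]
tool_rot: [0.542, 0.455, 0.541, -0.455]
wrist_force: [-0.5, 0.1, -4.0]
width: 0.227
```

```bash
python3 - <<'E'
from h import *
plan(600,3.5,125,5.4,8,0.1)
E
```

```text
pos [ 495.8 -291.   125.4] jaw 9.86 turn 0.078 q6 -0.906 F [-0.5  0.1 -4. ] w 0.227 t 4.875
[[[0.0, 0.019, -0.034], 0.01, 0.1], [[0.0, 0.019, -0.034], 0.01, 0.1], [[0.0, 0.018, -0.035], 0.01, 0.1], [[0.0, 0.018, -0.034], 0.01, 0.1], [[0.0, 0.018, -0.035], 0.01, 0.1], [[0.0, 0.018, -0.035], 0.01, 0.1], [[0.0, 0.017, -0.035], 0.01, 0.1], [[0.0, 0.016, -0.035], 0.01, 0.1]]
```

play_rows([
  [[0, 0.019, -0.034], 0.01, 0.1],
  [[0, 0.019, -0.034], 0.01, 0.1],
  [[0, 0.018, -0.035], 0.01, 0.1],
  [[0, 0.018, -0.034], 0.01, 0.1],
  [[0, 0.018, -0.035], 0.01, 0.1],
  [[0, 0.018, -0.035], 0.01, 0.1],
  [[0, 0.017, -0.035], 0.01, 0.1],
  [[0, 0.016, -0.035], 0.01, 0.1],
])

```text
clock: 5.88
position: [599.1, 4.6, 122.9]
tool_rot: [0.522, 0.476, 0.523, -0.477]
wrist_force: [0.1, -0.5, -3.0]
width: 0.228
```

play_rows([
  [[0, 0, 0], 0, 0.1],
  [[0, 0, 0], 0, 0.1],
  [[0, 0, 0], 0, 0.1],
])

```text
clock: 6.25
position: [599.1, 2.3, 124.2]
tool_rot: [0.522, 0.477, 0.522, -0.477]
wrist_force: [-0.8, -0.1, -3.6]
width: 0.224
```

```bash
python3 - <<'E'
from h import *
p=bot.camera('wrist'); save(p,'w2'); W=cloud(p)
print('wrist nest',rect(W,(600,3),150,22,32)); 
for a,b in((105,116),(116,124),(98,160)): print('wrist cas',a,rect(W,(600,3),150,a,b))
p=bot.camera('top'); W=cloud(p)
print('top nest',rect(W,(600,3),150,20,32),'post',rect(W,(600,3),150,44,56)); print('top cas',rect(W,(600,3),150,101,118))
plan(600,3.5,125,5.4,1,0.1)
E
```

```text
wrist nest (5026, ((602.9146728515625, 19.366844177246094), (144.4547576904297, 167.71844482421875), 5.373085975646973))
wrist cas 105 (12360, ((600.9153442382812, 2.7214889526367188), (100.33123779296875, 149.96746826171875), 5.148778915405273))
wrist cas 116 (13428, ((599.7741088867188, 14.674243927001953), (72.16661071777344, 98.27278900146484), 5.185075283050537))
wrist cas 98 (32937, ((600.9153442382812, 2.7214889526367188), (100.33123779296875, 149.96746826171875), 5.148778915405273))
top nest (171, ((599.1473388671875, 3.3883132934570312), (141.08718872070312, 195.45513916015625), 4.577116966247559)) post (0, ((0.0, 0.0), (0.0, 0.0), 0.0))
top cas (79, ((582.8903198242188, -2.64739990234375), (98.0572738647461, 137.1416778564453), 17.079952239990234))
pos [599.3   2.5 124.6] jaw 5.21 turn -0.003 q6 -0.282 F [-0.   0.4 -2.9] w 0.226 t 6.35
[[[-0.0004, 0.0008, -0.001], -0.003, 0.1]]
```

View pics/w2.png

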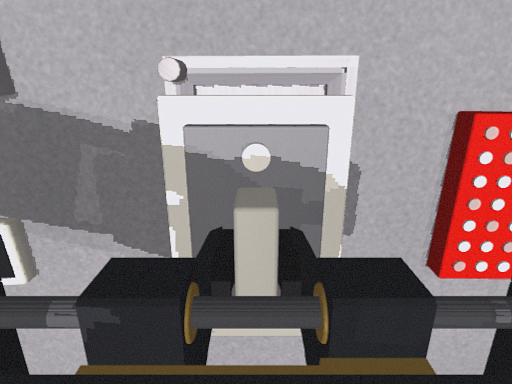

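play_rows([
  [[0.02, 0.001, -0.002], -0.004, 0.1],
  [[0.025, 0, 0], 0, 0.1],
  [[0.02, 0, 0], 0, 0.1],
  [[0, 0, 0], 0, 0.1],
  [[0, 0, 0], 0, 0.1],
  [[0, 0, 0], 0, 0.1],
])

```text
clock: 7.1
position: [600.8, 5.2, 60.8]
tool_rot: [0.524, 0.476, 0.523, -0.475]
wrist_force: [0.1, 0.4, -3.0]
width: 0.221
```

```bash
python3 - <<'E'
from h import *
p=bot.camera('wrist'); W=cloud(p); save(p,'w3')
R=cv2.Rodrigues(np.array(p['rvec'],float))[0]; print('cam',-R.T@np.array(p['tvec']).ravel())
# local frame of cassette from fit of flange
n,c=rect(W,(601,5),125,39,51); print(n,c)
n,r=rect(W,(601,5),150,22,34); print(n,r)
a=np.radians(c[2]); 
# points in cassette frame
L=(W[...,:2]-np.array(c[0]))@np.array([[np.cos(a),-np.sin(a)],[np.sin(a),np.cos(a)]])
def pct(m,k): v=L[m][:,k]; return len(v),np.round(np.percentile(v,[.5,99.5]),1)
z=W[...,2]
print('flange x',pct((z>40)&(z<50)&(abs(L[...,1]-30)<40)&(abs(L[...,0])<53),0),'y',pct((z>40)&(z<50)&(abs(L[...,0])<30)&(abs(L[...,1])<78),1))
print('rim x',pct((z>24)&(z<32)&(abs(L[...,1]-30)<40)&(abs(L[...,0])<90),0),'y',pct((z>24)&(z<32)&(abs(L[...,0])<30)&(abs(L[...,1])<120),1))
plan(600,3.5,60,5.4,1,0.1)
E
```

```text
cam [594.63927085  85.00199442 207.03680326]
13259 ((592.9611206054688, 15.028266906738281), (117.55738830566406, 170.70816040039062), 5.585783958435059)
17211 ((604.1133422851562, 6.1183929443359375), (144.93338012695312, 194.1448516845703), 5.365494728088379)
flange x (9221, array([-40.9,  52.8])) y (3815, array([-20. ,  64.7]))
rim x (6710, array([-61.5,  82.3])) y (3395, array([-106.3,   86.9]))
pos [600.7   5.2  60.6] jaw 5.5 turn 0.002 q6 -0.282 F [-0.1  0.7 -2.2] w 0.227 t 7.15
[[[0.0006, -0.0009, 0.0017], 0.002, 0.1]]
```

View pics/w3.png

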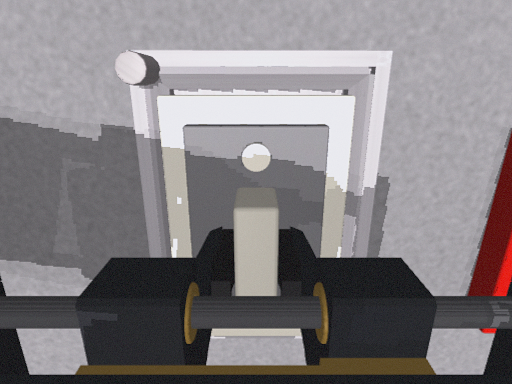

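play_rows([
  [[0.005, 0.001, -0.0005], 0.001, 0.1],
  [[0.006, 0, 0], 0, 0.1],
  [[0.005, 0, 0], 0, 0.1],
  [[0.004, 0, 0], 0, 0.1],
  [[0.003, 0, 0], 0, 0.1],
  [[0.002, 0, 0], 0, 0.1],
  [[0, 0, 0], 0, 0.1],
  [[0, 0, 0], 0, 0.1],
])

```text
clock: 8.15
position: [601.4, 6.0, 34.9]
tool_rot: [0.523, 0.476, 0.523, -0.476]
wrist_force: [-0.4, 0.8, -2.8]
width: 0.221
```

play_rows([
  [[0.001, 0, 0], 0, 0.1],
  [[0.001, 0, 0], 0, 0.1],
  [[0.0005, 0, 0], 0, 0.1],
  [[0, 0, 0], 0, 0.1],
])

```text
clock: 8.65
position: [601.3, 6.0, 32.7]
tool_rot: [0.523, 0.476, 0.523, -0.476]
wrist_force: [-3.3, 0.1, 6.2]
width: 0.222
```

```bash
python3 - <<'E'
from h import *
p=bot.camera('wrist'); W=cloud(p)
z=W[...,2]; m=(np.hypot(W[...,0]-604,W[...,1]-40)<60)
for a,b in ((14,22),(22,30)): 
    P=W[m&(z>a)&(z<b)]; A=np.c_[P[:,:2]-[604,40],np.ones(len(P))]; print(a,np.median(P[:,2]),len(P),np.linalg.lstsq(A,P[:,2],rcond=None)[0])
print('c',rect(W,(602,5),80,22,29))
plan(600,3.5,60,5.4,1,0.1)
E
```

```text
14 18.469762355224535 13721 [1.91262670e-03 2.60196419e-03 1.85319997e+01]
22 26.291745198351055 18233 [-1.52046720e-03 -6.09799412e-03  2.62302885e+01]
c (20148, ((605.08642578125, -3.5242767333984375), (144.8247528076172, 142.4106903076172), 5.607186317443848))
pos [601.3   6.   32.7] jaw 5.45 turn 0.001 q6 -0.28 F [-3.4  1.   5.3] w 0.222 t 8.7
[[[-0.027, -0.002, 0.002], 0.001, 0.1]]
```

play_rows([
  [[0, 0, 0], 0, 0.6],
  [[0, 0, 0], 0, 0.6],
  [[0, 0, 0], 0, 0.6],
  [[0, 0, 0], 0, 0.6],
  [[-0.02, 0, 0], 0, 0.7],
  [[-0.05, 0, 0], 0, 0.8],
  [[-0.06, 0, 0], 0, 0.8],
  [[-0.06, 0, 0], 0, 0.8],
])

```text
clock: 9.7
position: [601.0, 6.0, 224.2]
tool_rot: [0.523, 0.476, 0.523, -0.476]
wrist_force: [0.4, -0.4, -0.3]
width: 0.799
```

play_rows([
  [[0, 0, 0], 0, 0.8],
  [[0, 0, 0], 0, 0.8],
  [[0, 0, 0], 0, 0.8],
])

```text
clock: 10.07
position: [600.7, 6.0, 220.5]
tool_rot: [0.522, 0.475, 0.524, -0.476]
wrist_force: [-0.3, 0.6, 0.0]
width: 0.798
```

```bash
python3 - <<'E'
from h import *
p=bot.camera('wrist'); W=cloud(p); save(p,'w4')
z=W[...,2]
np.save('w4.npy',W)
print('nest',rect(W,(603,6),150,22,32)); print('rib',rect(W,(603,6),50,48,64))
print('cover',rect(W,(603,6),68,22.5,40))
Wt=np.load('top0.npy'); m=(abs(Wt[...,0]-470)<70)&(abs(Wt[...,1]-320)<80); print('stand max z bins',[(h,int((m&(abs(Wt[...,2]-h)<5)).sum())) for h in range(20,190,10)])
m2=m&(Wt[...,2]>125); print(Wt[m2].min(0),Wt[m2].max(0))
plan(433,327,270,1,8,0.8)
E
```

```text
nest (13910, ((604.284912109375, 6.004371643066406), (144.7439422607422, 194.58238220214844), 5.377772331237793))
rib (1104, ((603.1668701171875, 6.542699813842773), (19.90142059326172, 59.62333679199219), 4.965923309326172))
cover (6791, ((602.8755493164062, 6.02630615234375), (135.6491241455078, 122.35010528564453), 5.435134410858154))
stand max z bins [(20, 120), (30, 5), (40, 5), (50, 6), (60, 1), (70, 7), (80, 0), (90, 0), (100, 0), (110, 132), (120, 191), (130, 20), (140, 4), (150, 3), (160, 6), (170, 11), (180, 44)]
[414.82640546 309.13043609 125.15098369] [453.43239474 347.97953303 184.13878141]
pos [600.8   6.  220.6] jaw 5.44 turn 0.078 q6 -0.28 F [-0.7  0.6 -0. ] w 0.803 t 10.125
[[[-0.006, -0.017, -0.042], 0.01, 0.8], [[-0.006, -0.018, -0.042], 0.01, 0.8], [[-0.006, -0.018, -0.041], 0.01, 0.8], [[-0.006, -0.018, -0.042], 0.01, 0.8], [[-0.006, -0.019, -0.041], 0.01, 0.8], [[-0.007, -0.019, -0.041], 0.01, 0.8], [[-0.006, -0.019, -0.041], 0.01, 0.8], [[-0.006, -0.02, -0.04], 0.01, 0.8]]
```

play_rows([
  [[-0.006, -0.017, -0.042], 0.01, 0.8],
  [[-0.006, -0.018, -0.042], 0.01, 0.8],
  [[-0.006, -0.018, -0.041], 0.01, 0.8],
  [[-0.006, -0.018, -0.042], 0.01, 0.8],
  [[-0.006, -0.019, -0.041], 0.01, 0.8],
  [[-0.007, -0.019, -0.041], 0.01, 0.8],
  [[-0.006, -0.019, -0.041], 0.01, 0.8],
  [[-0.006, -0.02, -0.04], 0.01, 0.8],
])

```text
clock: 11.12
position: [432.7, 327.7, 270.6]
tool_rot: [0.503, 0.496, 0.504, -0.497]
wrist_force: [0.5, 0.8, 0.3]
width: 0.802
```

play_rows([
  [[0, 0, 0], 0, 0.8],
  [[0, 0, 0], 0, 0.8],
  [[0, 0, 0], 0, 0.8],
  [[0, 0, 0], 0, 0.8],
])

```text
clock: 11.62
position: [434.1, 325.8, 271.0]
tool_rot: [0.503, 0.496, 0.503, -0.497]
wrist_force: [0.0, -0.1, -0.1]
width: 0.799
```

```bash
python3 - <<'E'
from h import *
p=bot.camera('wrist'); W=cloud(p); save(p,'w5'); np.save('w5.npy',W)
print('top',rect(W,(434,328),40,170,190)); print('collar',rect(W,(434,328),45,119,128)); print('fork',rect(W,(440,328),100,108,119)); print('base',rect(W,(460,325),120,7,20))
plan(434,328,134,1,6,0.8)
E
```

```text
top (844, ((439.0329895019531, 330.89825439453125), (23.506959915161133, 24.15818214416504), 0.2983804941177368))
collar (1085, ((438.7096862792969, 330.96014404296875), (43.8621940612793, 44.119384765625), 89.76114654541016))
fork (3001, ((446.7599182128906, 330.364501953125), (60.47445297241211, 96.0712661743164), 89.85462951660156))
base (3185, ((464.3216552734375, 331.1186218261719), (108.8503646850586, 119.01863861083984), 89.44062042236328))
pos [434.1 326.  271.1] jaw 0.8 turn -0.004 q6 0.414 F [-0.7  0.5 -0.2] w 0.799 t 11.675
[[[0.023, 0.0, 0.0], -0.001, 0.8], [[0.023, 0.0, -0.001], -0.001, 0.8], [[0.023, 0.0, 0.0], -0.001, 0.8], [[0.022, 0.0, 0.0], -0.001, 0.8], [[0.023, 0.0, -0.001], -0.001, 0.8], [[0.023, 0.0, 0.0], -0.001, 0.8]]
```

View pics/w5.png

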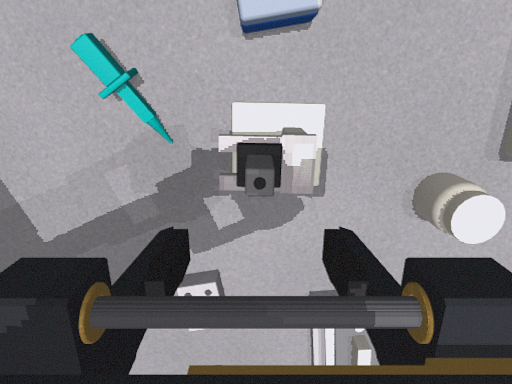

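The wrist view shows the black pen hanging in the fork at (260,165). The turquoise decoy lies flat at (120,90), clear of the approach.

play_rows([
  [[0.02, 0.002, -0.004], 0.01, 0.8],
  [[0.03, 0, 0], 0, 0.8],
  [[0.03, 0, 0], 0, 0.8],
  [[0.03, 0, 0], 0, 0.8],
  [[0.02, 0, 0], 0, 0.8],
  [[0.009, 0, 0], 0, 0.8],
  [[0, 0, 0], 0, 0.8],
  [[0, 0, 0], 0, 0.8],
])

```text
clock: 12.68
position: [436.1, 330.7, 133.1]
tool_rot: [0.501, 0.499, 0.501, -0.498]
wrist_force: [-0.5, 0.1, 0.4]
width: 0.803
```

play_rows([
  [[0, 0, 0], 0, 0.15],
  [[0, 0, 0], 0, 0.15],
  [[0, 0, 0], 0, 0.15],
  [[0, 0, 0], 0, 0.15],
  [[0, 0, 0], 0, 0.15],
  [[0, 0, 0], 0, 0.15],
  [[0, 0, 0], 0, 0.15],
  [[0, 0, 0], 0, 0.15],
], newtons=45)

```text
clock: 13.68
position: [435.8, 330.6, 132.3]
tool_rot: [0.501, 0.499, 0.501, -0.499]
wrist_force: [0.5, 0.3, -0.1]
width: 0.269
```

```bash
python3 - <<'E'
from h import *
p=bot.camera('wrist'); W=cloud(p)
print('top',rect(W,(434,328),40,170,185)); print('collar',rect(W,(434,328),45,119,128)); print('fork',rect(W,(440,328),100,108,119))
plan(434,328,134,1,1,0.8)
E
```

```text
top (3687, ((437.349609375, 331.8335266113281), (23.684444427490234, 53.1168212890625), 89.68647003173828))
collar (2155, ((437.5031433105469, 344.3056640625), (17.927289962768555, 44.28141784667969), 89.88986206054688))
fork (6567, ((446.7237854003906, 336.0428771972656), (50.050819396972656, 96.55165100097656), 89.72870635986328))
pos [435.7 330.6 132.3] jaw 0.28 turn -0.013 q6 0.43 F [1.1 0.8 0.7] w 0.267 t 13.725
[[[-0.0017, -0.0018, 0.0026], -0.013, 0.8]]
```

play_rows([
  [[-0.01, 0, 0], 0, 0.15],
  [[-0.02, 0, 0], 0, 0.15],
  [[-0.03, 0, 0], 0, 0.15],
  [[-0.03, 0, 0], 0, 0.15],
  [[-0.02, 0, 0], 0, 0.15],
  [[0, 0, 0], 0, 0.15],
  [[0, 0, 0], 0, 0.15],
])

```text
clock: 14.6
position: [435.2, 330.4, 241.3]
tool_rot: [0.501, 0.498, 0.501, -0.499]
wrist_force: [0.3, 0.5, -2.5]
width: 0.266
```

```bash
python3 - <<'E'
from h import *
p=bot.camera('wrist'); W=cloud(p); save(p,'w6')
print('top',rect(W,(434,328),40,280,300)); print('collar',rect(W,(434,328),45,228,239))
plan(553,69,200,0.3,8,0.15)
E
```

```text
top (3744, ((436.9609069824219, 331.6327209472656), (52.84651565551758, 23.559419631958008), 0.3152470588684082))
collar (2233, ((436.8717346191406, 343.9534912109375), (44.156681060791016, 17.777950286865234), 0.6215038299560547))
pos [435.2 330.4 241.1] jaw 0.29 turn -0.0 q6 0.43 F [ 0.7  0.2 -1.6] w 0.268 t 14.65
[[[0.005, 0.015, 0.033], -0.0, 0.15], [[0.005, 0.014, 0.032], -0.0, 0.15], [[0.005, 0.015, 0.033], -0.0, 0.15], [[0.006, 0.014, 0.033], -0.0, 0.15], [[0.005, 0.015, 0.033], -0.0, 0.15], [[0.005, 0.014, 0.032], -0.0, 0.15], [[0.005, 0.015, 0.033], -0.0, 0.15], [[0.005, 0.015, 0.033], -0.0, 0.15]]
```

play_rows([
  [[0.005, 0.015, 0.033], 0, 0.15],
  [[0.005, 0.014, 0.032], 0, 0.15],
  [[0.005, 0.015, 0.033], 0, 0.15],
  [[0.006, 0.014, 0.033], 0, 0.15],
  [[0.005, 0.015, 0.033], 0, 0.15],
  [[0.005, 0.014, 0.032], 0, 0.15],
  [[0.005, 0.015, 0.033], 0, 0.15],
  [[0.005, 0.015, 0.033], 0, 0.15],
])

```text
clock: 15.65
position: [554.0, 68.1, 200.1]
tool_rot: [0.501, 0.498, 0.502, -0.499]
wrist_force: [-0.0, -0.2, -1.3]
width: 0.273
```

play_rows([
  [[0.02, 0, 0], 0, 0.15],
  [[0.02, 0, 0], 0, 0.15],
  [[0.01, 0, 0], 0, 0.15],
  [[0.005, 0, 0], 0, 0.15],
  [[0, 0, 0], 0, 0.15],
  [[0, 0, 0], 0, 0.15],
  [[0, 0, 0], 0, 0.15],
])

```text
clock: 16.52
position: [554.1, 69.2, 146.7]
tool_rot: [0.501, 0.499, 0.501, -0.499]
wrist_force: [0.4, 0.5, -1.8]
width: 0.271
```

```bash
python3 - <<'E'
from h import *
p=bot.camera('wrist'); W=cloud(p); save(p,'w7')
p=bot.camera('scene'); cv2.imwrite('pics/s7.png',cv2.resize(p['frame'][140:270,160:350,::-1],None,fx=4,fy=4,interpolation=cv2.INTER_CUBIC))
plan(553,69,128,0.3,3,0.15)
E
```

```text
pos [554.   69.2 146.5] jaw 0.29 turn -0.0 q6 -0.091 F [ 0.3 -0.5 -2.2] w 0.269 t 16.625
[[[0.0062, -0.0003, 0.0001], -0.0, 0.15], [[0.0061, -0.0004, 0.0], -0.0, 0.15], [[0.0062, -0.0003, 0.0001], -0.0, 0.15]]
```

View pics/s7.png

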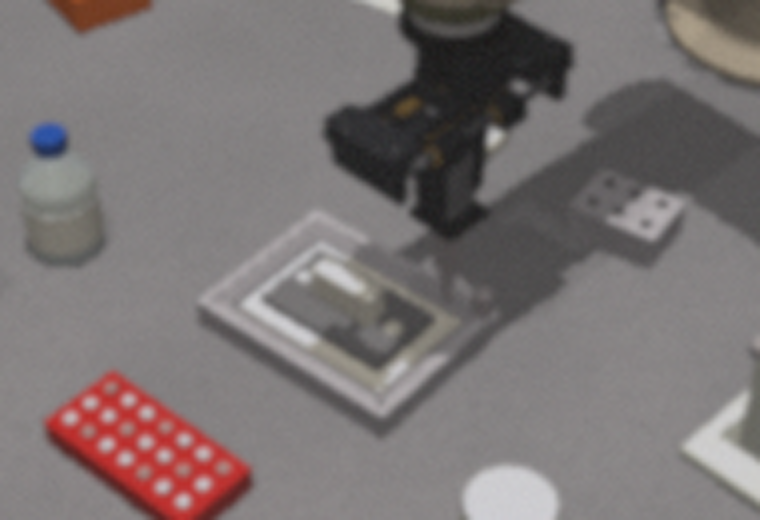

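The cassette is seated in the nest, and the pen hangs over the post corner (crop about 450,250). I'll lower it and feel for the groove floor.

play_rows([
  [[0.006, -0.0005, 0], 0, 0.15],
  [[0.006, -0.0005, 0], 0, 0.15],
  [[0.004, 0, 0], 0, 0.15],
  [[0.002, 0, 0], 0, 0.15],
  [[0.001, 0, 0], 0, 0.15],
  [[0.0005, 0, 0], 0, 0.15],
  [[0, 0, 0], 0, 0.15],
  [[0, 0, 0], 0, 0.15],
])

```text
clock: 17.62
position: [553.0, 69.2, 126.8]
tool_rot: [0.501, 0.499, 0.501, -0.499]
wrist_force: [-0.1, -0.8, -2.0]
width: 0.27
```

play_rows([
  [[0.0005, 0, 0], 0, 0.15],
  [[0.0005, 0, 0], 0, 0.15],
  [[0, 0, 0], 0, 0.15],
])

```text
clock: 18.0
position: [552.9, 69.2, 125.7]
tool_rot: [0.501, 0.499, 0.501, -0.499]
wrist_force: [0.6, 0.0, -2.2]
width: 0.266
```

play_rows([
  [[0.0005, 0, 0], 0, 0.15],
  [[0, 0, 0], 0, 0.15],
  [[0, 0, 0], 0, 0.15],
])

```text
clock: 18.38
position: [553.0, 69.2, 125.3]
tool_rot: [0.501, 0.499, 0.501, -0.499]
wrist_force: [0.0, 0.8, -1.2]
width: 0.265
```

play_rows([
  [[0.0003, 0, 0], 0, 0.15],
  [[0, 0, 0], 0, 0.15],
  [[0, 0, 0], 0, 0.15],
])

```text
clock: 18.75
position: [553.0, 69.2, 125.2]
tool_rot: [0.501, 0.499, 0.501, -0.499]
wrist_force: [-1.0, -0.2, 2.7]
width: 0.27
```

play_rows([
  [[0, 0.0003, 0.002], 0, 0.15],
  [[0, 0.0003, 0.0038], 0, 0.15],
  [[0, 0.0003, 0.0038], 0, 0.15],
  [[0, 0.0003, 0.0038], 0, 0.15],
  [[0, 0.0003, 0.0038], 0, 0.15],
  [[0, 0.0003, 0.0038], 0, 0.15],
  [[0, 0.0003, 0.0038], 0, 0.15],
  [[0, 0.0003, 0.0038], 0, 0.15],
])

```text
clock: 19.75
position: [555.6, 40.5, 125.1]
tool_rot: [0.501, 0.499, 0.501, -0.499]
wrist_force: [-0.7, 4.0, 4.8]
width: 0.267
```

play_rows([
  [[-0.0001, 0.0004, 0.0038], 0, 0.15],
  [[0, 0.0003, 0.0038], 0, 0.15],
  [[0, 0.0004, 0.0038], 0, 0.15],
  [[0, 0.0003, 0.0038], 0, 0.15],
  [[0, 0.0004, 0.0038], 0, 0.15],
  [[0, 0.0003, 0.0038], 0, 0.15],
  [[0, 0.0004, 0.0038], 0, 0.15],
  [[0, 0.0003, 0.0038], 0, 0.15],
])

```text
clock: 20.75
position: [558.5, 10.1, 125.1]
tool_rot: [0.501, 0.499, 0.501, -0.499]
wrist_force: [-1.5, 5.3, 6.0]
width: 0.268
```

play_rows([
  [[-0.0002, 0.0004, 0.0038], 0, 0.15],
  [[0, 0.0003, 0.0038], 0, 0.15],
  [[0, 0.0004, 0.0038], 0, 0.15],
  [[0, 0.0003, 0.0038], 0, 0.15],
  [[0, 0.0004, 0.0038], 0, 0.15],
  [[0, 0.0003, 0.0038], 0, 0.15],
  [[0, 0.0004, 0.0038], 0, 0.15],
  [[0, 0.0003, 0.0038], 0, 0.15],
])

```text
clock: 21.75
position: [561.4, -20.5, 125.2]
tool_rot: [0.501, 0.499, 0.501, -0.499]
wrist_force: [-0.8, 4.6, 4.3]
width: 0.267
```

play_rows([
  [[-0.0001, 0.0004, 0.0038], 0, 0.15],
  [[0, 0.0004, 0.0038], 0, 0.15],
  [[0, 0.0004, 0.0038], 0, 0.15],
  [[0, 0.0004, 0.0038], 0, 0.15],
  [[0, 0.0004, 0.0038], 0, 0.15],
  [[0, 0.0004, 0.0038], 0, 0.15],
  [[0, 0.0004, 0.0038], 0, 0.15],
  [[0, 0.0004, 0.0038], 0, 0.15],
])

```text
clock: 22.75
position: [564.7, -50.9, 125.2]
tool_rot: [0.501, 0.499, 0.501, -0.499]
wrist_force: [0.4, 0.3, 0.5]
width: 0.27
```

play_rows([
  [[0, 0.0004, 0.0038], 0, 0.15],
  [[0, 0.0004, 0.0038], 0, 0.15],
  [[0, 0.0003, 0.0038], 0, 0.15],
  [[0, 0.0002, 0.003], 0, 0.15],
  [[0, 0.001, 0.0008], 0, 0.15],
  [[0, 0.0025, -0.0002], 0, 0.15],
])

```text
clock: 23.5
position: [569.6, -65.7, 125.3]
tool_rot: [0.501, 0.499, 0.501, -0.499]
wrist_force: [-1.1, 0.1, -1.3]
width: 0.27
```

play_rows([
  [[0.0003, 0.0037, -0.0003], 0, 0.15],
  [[0, 0.0037, -0.0003], 0, 0.15],
  [[0, 0.0037, -0.0003], 0, 0.15],
  [[0, 0.0037, -0.0003], 0, 0.15],
  [[0, 0.0037, -0.0003], 0, 0.15],
  [[0, 0.0037, -0.0003], 0, 0.15],
  [[0, 0.0037, -0.0003], 0, 0.15],
  [[0, 0.0037, -0.0003], 0, 0.15],
])

```text
clock: 24.5
position: [599.3, -63.0, 125.1]
tool_rot: [0.501, 0.499, 0.501, -0.499]
wrist_force: [-4.4, -0.2, 4.5]
width: 0.266
```

play_rows([
  [[-0.0001, 0.0037, -0.0003], 0, 0.15],
  [[0, 0.0037, -0.0003], 0, 0.15],
  [[0, 0.0037, -0.0003], 0, 0.15],
  [[0, 0.0037, -0.0003], 0, 0.15],
  [[0, 0.0037, -0.0003], 0, 0.15],
  [[0, 0.0037, -0.0003], 0, 0.15],
  [[0, 0.0037, -0.0003], 0, 0.15],
  [[0, 0.0037, -0.0003], 0, 0.15],
])

```text
clock: 25.5
position: [629.0, -60.4, 125.1]
tool_rot: [0.501, 0.499, 0.501, -0.499]
wrist_force: [-4.6, -0.8, 5.7]
width: 0.266
```

play_rows([
  [[0, 0.0037, -0.0003], 0, 0.15],
  [[0, 0.0037, -0.0003], 0, 0.15],
  [[0, 0.0037, -0.0003], 0, 0.15],
  [[0, 0.0037, -0.0003], 0, 0.15],
  [[0, 0.0037, -0.0003], 0, 0.15],
  [[0, 0.0025, -0.0002], 0, 0.15],
  [[0, 0.001, 0], 0, 0.15],
  [[0, 0, 0], 0, 0.15],
])

```text
clock: 26.5
position: [651.0, -58.5, 125.2]
tool_rot: [0.501, 0.499, 0.501, -0.499]
wrist_force: [-5.3, -0.4, 5.8]
width: 0.271
```

play_rows([
  [[-0.002, 0, 0], 0, 0.15],
  [[-0.01, 0, 0], 0, 0.15],
  [[-0.03, 0, 0], 0, 0.15],
  [[-0.04, 0, 0], 0, 0.15],
  [[-0.03, 0, 0], 0, 0.15],
  [[-0.01, 0, 0], 0, 0.15],
  [[0, 0, 0], 0, 0.15],
])

```text
clock: 27.38
position: [650.9, -58.6, 246.9]
tool_rot: [0.501, 0.499, 0.501, -0.499]
wrist_force: [-0.7, -0.3, -2.6]
width: 0.268
```

```bash
python3 - <<'E'
from h import *
p=bot.camera('wrist'); W=cloud(p); save(p,'w8')
print('nest',rect(W,(603,6),150,22,32));print('rib',rect(W,(603,6),50,48,64))
print('collar',rect(W,(651,-58),45,228,242), 'med z', np.nanmedian(W[(np.hypot(W[...,0]-652,W[...,1]+40)<14)&(W[...,2]>200)][:,2]))
plan(435.7,330.6,243,0.3,10,0.15)
E
```

```text
nest (14063, ((603.9623413085938, 6.314643859863281), (144.45672607421875, 194.6334228515625), 5.381809711456299))
rib (1152, ((603.2520141601562, 6.155298233032227), (20.384136199951172, 60.00373077392578), 5.624198913574219))
collar (2242, ((652.6300659179688, -45.31031799316406), (44.15856170654297, 18.340356826782227), 0.803238034248352)) med z 325.4389082447855
pos [650.6 -58.6 245.9] jaw 0.29 turn -0.0 q6 -0.274 F [ 0.3 -0.5 -1.1] w 0.275 t 27.425
[[[0.0, -0.021, -0.039], -0.0, 0.15], [[0.001, -0.022, -0.039], -0.0, 0.15], [[0.0, -0.021, -0.039], -0.0, 0.15], [[0.0, -0.021, -0.039], -0.0, 0.15], [[0.001, -0.021, -0.039], -0.0, 0.15], [[0.0, -0.022, -0.039], -0.0, 0.15], [[0.0, -0.021, -0.039], -0.0, 0.15], [[0.001, -0.021, -0.039], -0.0, 0.15], [[0.0, -0.022, -0.039], -0.0, 0.15], [[0.0, -0.021, -0.039], -0.0, 0.15]]
```

play_rows([
  [[0, -0.021, -0.039], 0, 0.15],
  [[0.001, -0.022, -0.039], 0, 0.15],
  [[0, -0.021, -0.039], 0, 0.15],
  [[0, -0.021, -0.039], 0, 0.15],
  [[0.001, -0.021, -0.039], 0, 0.15],
  [[0, -0.022, -0.039], 0, 0.15],
  [[0, -0.021, -0.039], 0, 0.15],
  [[0, -0.021, -0.039], 0, 0.15],
])

```text
clock: 28.42
position: [478.0, 253.6, 243.8]
tool_rot: [0.501, 0.498, 0.502, -0.499]
wrist_force: [0.9, 0.7, -0.9]
width: 0.267
```

play_rows([
  [[0, -0.022, -0.039], 0, 0.15],
  [[0, -0.021, -0.039], 0, 0.15],
  [[0, 0, 0], 0, 0.15],
  [[0, 0, 0], 0, 0.15],
  [[0, 0, 0], 0, 0.15],
  [[0, 0, 0], 0, 0.15],
])

```text
clock: 29.18
position: [436.3, 329.6, 245.0]
tool_rot: [0.501, 0.499, 0.501, -0.499]
wrist_force: [-0.5, 0.3, -0.7]
width: 0.265
```

```bash
python3 - <<'E'
from h import *
plan(435.7,330.6,150,0.3,5,0.15)
E
```

```text
pos [436.3 329.6 245. ] jaw 0.21 turn -0.002 q6 0.429 F [-0.5  0.3 -0.7] w 0.265 t 29.175
[[[0.019, 0.0, 0.0], -0.0, 0.15], [[0.019, 0.0, 0.0], -0.0, 0.15], [[0.019, 0.0, -0.001], -0.0, 0.15], [[0.019, 0.0, 0.0], -0.0, 0.15], [[0.019, -0.001, 0.0], -0.0, 0.15]]
```

play_rows([
  [[0.01, -0.0005, -0.001], 0, 0.15],
  [[0.02, 0, 0], 0, 0.15],
  [[0.025, 0, 0], 0, 0.15],
  [[0.025, 0, 0], 0, 0.15],
  [[0.018, 0, 0], 0, 0.15],
  [[0.008, 0, 0], 0, 0.15],
  [[0.002, 0, 0], 0, 0.15],
  [[0, 0, 0], 0, 0.15],
])

```text
clock: 30.18
position: [435.6, 331.4, 137.6]
tool_rot: [0.501, 0.499, 0.501, -0.498]
wrist_force: [0.2, 0.1, -1.7]
width: 0.27
```

play_rows([
  [[0.002, 0, 0], 0, 0.15],
  [[0.001, 0, 0], 0, 0.15],
  [[0.001, 0, 0], 0, 0.15],
  [[0, 0, 0], 0, 0.15],
  [[0, 0, 0], 0, 0.15],
])

```text
clock: 30.8
position: [435.3, 331.3, 133.2]
tool_rot: [0.501, 0.499, 0.501, -0.499]
wrist_force: [-0.6, 0.1, -1.8]
width: 0.269
```

play_rows([
  [[0.0005, 0, 0.0005], 0, 0.15],
  [[0.0005, 0, 0], 0, 0.15],
  [[0, 0, 0], 0, 0.15],
  [[0, 0, 0], 0, 0.15],
])

```text
clock: 31.3
position: [435.3, 330.8, 132.3]
tool_rot: [0.501, 0.499, 0.501, -0.499]
wrist_force: [-0.6, -0.9, 1.4]
width: 0.273
```

play_rows([
  [[0, 0, 0], 0, 0.8],
  [[0, 0, 0], 0, 0.8],
  [[0, 0, 0], 0, 0.8],
  [[0, 0, 0], 0, 0.8],
  [[0, 0, 0], 0, 0.8],
  [[0, 0, 0], 0, 0.8],
  [[-0.01, 0, 0], 0, 0.8],
  [[-0.03, 0, 0], 0, 0.8],
])

```text
clock: 32.3
position: [434.8, 330.5, 172.1]
tool_rot: [0.501, 0.498, 0.502, -0.5]
wrist_force: [-0.1, -0.3, 0.3]
width: 0.797
```

play_rows([
  [[-0.04, 0, 0], 0, 0.8],
  [[-0.05, 0, 0], 0, 0.8],
  [[-0.03, 0, 0], 0, 0.8],
  [[0, 0, 0], 0, 0.8],
  [[0, 0, 0], 0, 0.8],
  [[0, 0, 0], 0, 0.8],
])

```text
clock: 33.05
position: [435.0, 330.6, 290.8]
tool_rot: [0.501, 0.498, 0.502, -0.5]
wrist_force: [0.1, -0.3, -0.1]
width: 0.801
```

```bash
python3 - <<'E'
from h import *
p=bot.camera('wrist'); W=cloud(p); save(p,'w9')
print('top',rect(W,(438,330),40,170,190)); print('collar',rect(W,(438,330),45,119,128)); print('fork',rect(W,(440,328),100,108,119))
m=(np.hypot(W[...,0]-438,W[...,1]-331)<12)&(W[...,2]>165);P=W[m]; A=np.c_[P[:,:2]-P[:,:2].mean(0),np.ones(len(P))]; print('top plane',np.linalg.lstsq(A,P[:,2],rcond=None)[0])
p=bot.camera('top'); T=cloud(p); print('nest',rect(T,(603,-2),145,18,40)); T0=np.load('top0.npy')
d=np.abs(T[...,2]-T0[...,2])>10; n,l,st,c=cv2.connectedComponentsWithStats(d.astype(np.uint8))
for i in range(1,n):
    if st[i,4]>12: print(st[i],np.round(np.nanmean(T[l==i],0)))
cv2.imwrite('pics/fin.png',np.hstack([cv2.resize(x,(400,300)) for x in (cv2.imread('pics/w9.png'),p['frame'][:,:,::-1])]))
print(tool()[2]['clock'],tool()[0],tool()[2]['wrist_force'])
E
```

```text
top (748, ((437.0307922363281, 330.86676025390625), (23.170442581176758, 24.506513595581055), 0.2117093950510025))
collar (949, ((437.1709899902344, 330.9609680175781), (43.712345123291016, 44.10453414916992), 89.88932800292969))
fork (2672, ((446.8233337402344, 330.45257568359375), (60.562744140625, 95.98407745361328), 89.59026336669922))
top plane [-1.54773545e-02 -7.49769362e-02  1.77504000e+02]
nest (1552, ((599.5169677734375, 3.8053207397460938), (144.25286865234375, 194.0243377685547), 5.454697608947754))
[48 23  9  5 17] [1290.  853. -149.]
[500  33   6   7  14] [ 1293. -1175.  -373.]
[264  34   6  12  21] [1292.  -61. -362.]
[466  34   6   5  13] [ 1293. -1013.  -368.]
[489  34   8   6  16] [ 1293. -1129.  -373.]
[62 39 11  5 15] [1289.  857. -303.]
[275  38  11  15  34] [1291. -127. -410.]
[434  39   8  12  24] [1292. -906. -470.]
[457  39  10   8  23] [ 1291. -1008.  -433.]
[467  39  11  12  30] [ 1293. -1082.  -463.]
[81 41  8  9 20] [1292.  802. -361.]
[503  41   9   8  22] [ 1294. -1260.  -480.]
[16 43  9  9 25] [1291. 1112. -370.]
[303  43   6   5  13] [1291. -251. -421
[... 12589 characters left out ...]
230.  -674.]
[ 23 352  16  21  56] [-273. 1196. -679.]
[500 353   8  10  23] [ -270. -1229.  -615.]
[473 355  16  16  50] [ -338. -1172.  -751.]
[ 45 357   8  13  28] [-297. 1147. -753.]
[  9 359   7   9  13] [-218. 1196. -494.]
[  1 362   6   7  14] [-201. 1198. -424.]
[ 37 362  15  12  47] [-325. 1178. -746.]
[496 362  16  22  64] [ -343. -1228.  -627.]
[ 15 366   6   7  19] [-259. 1198. -542.]
[466 371  19  13  65] [ -423. -1133.  -748.]
[486 371   8   9  21] [ -399. -1217.  -748.]
[276 375   8   9  36] [-141.  -73.    2.]
[ 16 377  10   7  20] [-325. 1195. -572.]
[ 40 376   9   7  23] [-385. 1171. -752.]
33.15 [435.14878974 330.70496833 291.26198116] [-0.46793378 -0.54561771  0.23732638]
```

View pics/fin.png

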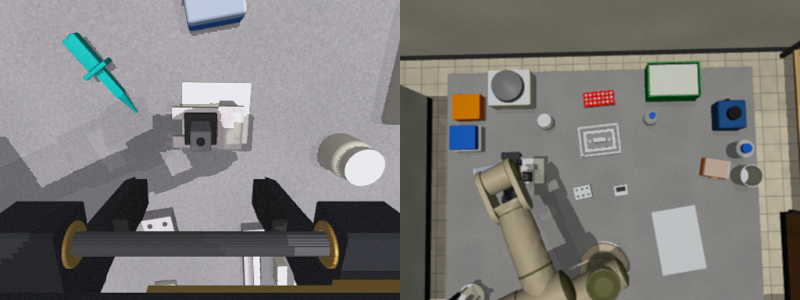

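The wrist view shows the pen upright in the fork and the top view shows the cassette in the nest. One doubt remains: the turquoise look-alike first measured tall, at about (317,315,152). I'll check it against the two wrist views.

```bash
python3 - <<'E'
from h import *
def tq(F,W):
    F=F.astype(int); m=(F[...,2]>F[...,0]+50)&(F[...,1]>F[...,0]+50)&(abs(F[...,1]-F[...,2])<50)&np.isfinite(W[...,2])&(np.hypot(W[...,0]-350,W[...,1]-330)<200)
    P=W[m]; i=np.argsort(P[:,2]); print(len(P), np.round(P[i[len(i)//50]]),np.round(P[i[len(i)//2]]),np.round(P[i[-len(i)//50]]))
for n in('top0','scene0','w5'): tq(cv2.imread(f'pics/{n}.png')[:,:,::-1],np.load(n+'.npy'))
p=bot.camera('wrist'); tq(p['frame'],cloud(p))
p=bot.camera('scene'); tq(p['frame'],cloud(p)); cv2.imwrite('pics/s9.png',cv2.resize(p['frame'][130:290,150:470,::-1],None,fx=2.5,fy=2.5))
E
```

```text
154 [334. 344.   4.] [309. 305. 101.] [324. 314. 156.]
106 [331. 344.  94.] [309. 329.  98.] [324. 328. 154.]
2613 [316. 350.   8.] [261. 409.  36.] [284. 413.  46.]
2301 [305. 369.   8.] [260. 410.  36.] [243. 452.  46.]
202 [314. 353.  11.] [266. 418.  37.] [280. 410.  46.]
```

View pics/s9.png

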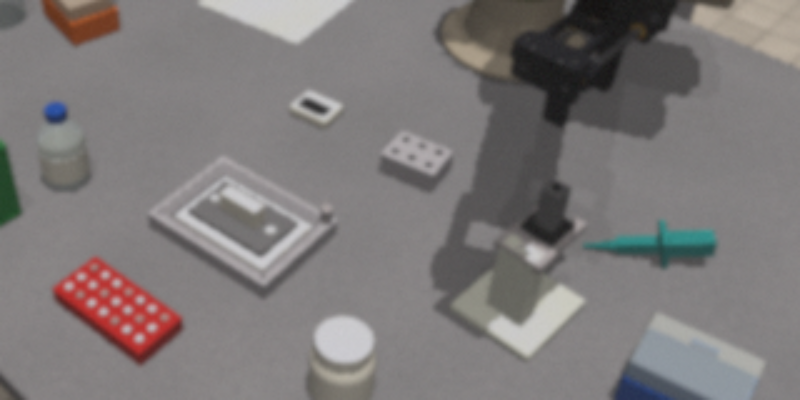

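```bash
python3 -c "
from station import bot
print(bot.finish_job())"
```

```text
the job is handed in; nothing more can be done
None
```

I did all three parts of the task in the order asked and handed the job in at about 33 s of the 72 s allowed. The one thing that moved without being meant to is the turquoise look-alike pen.

- **Cassette:** It was lowered into the nest with light contact of about 9 N. Its ledge measured 18.5 mm and its cover 26.3 mm, against 18 and 26 mm when properly seated. It was level and within about 1 mm and 0.3° of the pocket. It was still in place after the pen pass.
- **Seam pass:** The tip ran from the post corner along the long side, round the corner and along the short side to the diagonal corner, at about 30 mm/s. It pressed with roughly 3–8 N, but only about 1–2.5 N around the turn, so contact was lightest there. The end point was within about 0.5 mm of the computed one.
- **Pen:** It hangs upright in the fork. Its top and collar centres agree to about 0.2 mm, its top is at 177 mm as expected, and it is within 2 mm of where it started. A rough plane fit to the pen's top showed a 4° slope in y, which disagrees. I put that down to stray edge points, because the centres line up.
- **Other things:** In the last pictures, every listed object in view stood where it had been. I did not measure them one by one, because the automatic before/after comparison returned mostly noise from the floor and walls.
- **Turquoise look-alike:** It stood upright in the first pictures and was lying on the bench, further from the robot's path, by about 11.7 s. That was before I went down to the pen stand. I planned no contact with it, the gripper stayed well above it, and the force readings showed no knock. I think it toppled by itself, since it stood unsupported on its tip, but I did not see it fall. I left it where it lay.

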